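# Close the carver's bench chest

### The arm

A 6-joint arm with a two-finger parallel gripper is mounted at the origin on the work surface. World frame = base frame: x ahead of the robot, y to its left, z up, the work surface at z = 0. Lengths are in mm, angles in rad, forces in N, time in s.
With the tool pointing down it reaches from about 350 to 875 mm from the base axis. Payload 4.2 kg.
Tool frame: the origin (TCP) lies at the very end of the fingers, on their centre line; the grasp point (between the pads) lies 19 mm behind it; z points along the fingers, y is the line along which they close (so a half turn about z gives the same grasp; the last joint's range is limited). The gripper opens to 85 mm and grips with 20 to 120 N. Pads are 22 mm wide; open, the fingers measure 114 mm over their backs; the gripper's body (76 mm by 85 mm) begins 54 mm behind the grasp point. The pads swing forward as they close: fully open they stand 13 mm farther back than shut.
Start: joints at [-1.088, 0.385, 0.008, 0, -1.194, -0.259], TCP at [138.728, -609.388, 231.312] pointing down, gripper open.
Joint ranges: [-3.14, 3.14], [-1.21, 2.06], [-1.07, 1.41], [-3.16, 2.05], [-2.99, -0.16], [-3.1, 3.1]. Speed limits (rad/s): [2.79, 2.79, 3.14, 3.14, 3.14, 3.14].

### API

Orientations are given as a unit quaternion [x, y, z, w].
In Python, from bench import monitor, get_image, camera_info, job_done gives the robot as it stands.
- The arm moves only by the tool send_rows, never from a script. Its argument "series" is a list of rows, each a list of 3 entries, a list of its own where there are three numbers: the shift along the tool's x, y, z in mm, then the turn, a rotation vector about the tool's x, y, z in rad, then the finger opening in mm, from 0 to 85.4. A call has 1 to 8 rows; each row shifts and turns the commanded pose from where the row before left it, along the tool's axes as they then stand; what a row does not reach is not made up. A row lasts 1/10 s, in which the tool goes at most 50 mm and 8.59 degrees, less where a joint would pass 70% of its speed; a pose out of reach is approached as far as the arm can. A call with a gripper value outside its range is refused whole. The fingers move at their own pace and stop on an object; the grip force is fixed at half the most. Time passes only in rows, so rows that do not move let the fingers close. It gives the time, the measured TCP pose, the force, the opening and the grip force at its end, in the units of the state.
- monitor.read_state(): the state, without advancing time (a new reading comes with each control period).
- get_image(name): name is "side" or "top" or "wrist"; returns the picture (384x512x3 uint8, red, green, blue); there is no depth.
- camera_info(name): a dict with "intrinsics" (3x3 intrinsics, pixels), "dist_coeffs" ([k1, k2, p1, p2, k3] as OpenCV has them; the pictures are not rectified), "R" (3x3) and "t" (3): a world point X has camera coordinates R X + t. Camera axes: x right, y down, z forward; pixel columns grow to the right and rows downward; lengths in mm; the calibration is good to about 2 mm. A picture is of the moment at which its call begins: read the wrist's pose just before it. camera_info takes no time and is no camera call; for the wrist camera it gives the pose at the moment of the call.
- job_done(): hands the job in; it is judged then, once.
The state is a dict: "clock": time; "joints": joint angles; "joint_vel": joint speeds; "joint_efforts": joint torques, N m; "position": TCP position; "ee_rot": TCP orientation; "contact_force": force on the tool from outside, world axes, zero at the start; "wrist_torque": the same for the moment, N m; "gripper_width": finger opening in mm; "grasp_force": force on a finger pad.
Only numpy, scipy, OpenCV 4.12 (cv2) and the standard library are available. Lean on these libraries where they do the work, as an engineer would, in place of code of your own. Each camera call takes 0.05 s, during which the arm holds its last target. There are 200 camera calls.

### The job

Close up the wooden tool chest on the bench: with your fingertips, push both open drawers fully home, flush with the chest's front, and press the lid down until it lies shut on the rim. Push gently, without slamming or forcing, pull or lift nothing, and leave the loose things on the bench and in the chest where they are.

Things in the scene. Friction and masses are not known exactly. Their poses are not given: they have to be found in the camera images.
- chest: Oak chest, fixed on the bench: 360 mm wide (y), 210 deep (x), 150 high to the rim, 162 with the lid shut; plinth 6 mm prouder, 14 high. Origin: centre of its underside; x points from the drawer front (towards the robot) to the back, z up. From the top: open till 38 deep under a hinged lid, shallow drawer, deeper drawer. Brass bail handles stand 20 mm out of the ends, 112 mm up.
- drawer_bottom (a joint): How far the lower, deeper drawer stands out of the chest, in m: 0 = fully home, front flush with the chest front; it grows as the drawer comes out along the chest's -x, stop at 0.13. Slides with about 2 N of friction plus light damping, no spring; stays where it is left and stops dead at 0. It starts 45 to 85 mm out.
- drawer_bottom_face (a point): Centre of the outer face of the lower drawer's front (336 mm wide, 44 mm high, centre 38 mm above the bench); moves with the drawer. When home it lies at x = -0.105, y = 0, z = 0.038 in the chest's frame. Two brass knobs, 18 mm across, stand 17 mm out of the face 100 mm left and right of this point.
- drawer_top (a joint): How far the upper, shallower drawer stands out, in m: same meaning and feel as the lower one. It starts 15 to 40 mm out, always less than the lower drawer.
- drawer_top_face (a point): Centre of the outer face of the upper drawer's front (336 mm wide, 32 mm high, centre 88 mm above the bench); moves with the drawer. When home it lies at x = -0.105, y = 0, z = 0.088 in the chest's frame. Knobs as on the lower one.
- lid (a joint): Opening angle of the chest's lid, rad: 0 = shut, lying on the rim; it grows as the front edge rises. The friction hinge (about 1 N m, lid 0.55 kg) holds the lid wherever it is left, so it must be pushed down all the way: 2 to 6 N at the front edge. It starts 0.45 to 0.75 rad open.
- lid_hinge (a point): Middle of the lid's hinge line along the chest's top back edge, 150 mm above the bench; at x = 0.105, y = 0, z = 0.150 in the chest's frame, axis along the chest's y. The lid is a flat board 216 mm deep from here, 368 mm wide, 12 mm thick.
- lid_press (a point): Point on the outer (upper) face of the lid, midway along its width, 185 mm from the hinge line and 31 mm short of the front edge; moves with the lid. In the lid's frame z is the outward normal of the face, and -x points from the hinge to the front edge.
- glue: White glue bottle, 52 mm across, 150 mm tall, stands beside the chest. Origin: centre of its base. Loose; leave alone.
- jar: Amber glass jar with steel lid, 72 mm across, 85 mm tall. Origin: centre of its base. Loose; leave alone.
- tub: White plastic tub, 94 mm across at the rim and 90 mm tall, with offcut strips that rise to 135 mm. Origin: centre of its base. Loose; leave alone.
- blank: Flat wooden leaf blank, 150 x 68 x 12 mm, lies in front of the chest. Origin: centre of its underside. Loose; leave alone.
- screwdriver: Screwdriver with an orange handle, lies on the bench. Origin near its middle, underside. Loose; leave alone.
- sander: Cork sanding block, 100 x 60 x 28 mm, lies in the chest's till, lower than the rim. Origin: centre of its underside. Loose; leave alone.
- plane: Small brass block plane, 95 x 34 x 28 mm, lies in the chest's till, lower than the rim. Origin: centre of its underside. Loose; leave alone.

How it is judged:
By the outcome, as a careful person would: the job done as asked, in the order asked, and still so for the second after the job is handed in, with the robot touching nothing.
It also fails if it takes over 54 s, if anything falls off the work surface, if the arm or the gripper's body presses on something with over 40 N, if the wrist force passes 120 N, or if a joint passes its speed limit or range.

## Working session

There is one attempt and no reset: what is moved stays moved. The work goes in short steps, Python scripts to look and compute and a tool call to move; the robot and the scene stay as the last step left them, time stands still between calls to the robot, and variables do not carry over. Pictures are saved under pics/ and viewed, at most 10 in all, crops included, and the job is handed in when it is done.

Besides the shell and the picture viewer there is one more tool, called after "Request:" by a JSON object that holds its "api" and its "payload". send_rows: Moves the arm, as the interface text tells. Its arguments: {"type":"object","properties":{"series":{"type":"array"}},"required":["series"]}

```bash
mkdir -p pics
python3 - <<'E'
from bench import monitor,get_image,camera_info
import cv2,numpy as np
s=monitor.read_state();print(s)
for n in("side","top"):
    im=get_image(n);cv2.imwrite(f"pics/{n}0.png",im[:,:,::-1])
    c=camera_info(n);print(n,c)
E
```

```text
{'clock': 0.0, 'joints': array([-1.08839124e+00,  3.85600026e-01,  6.61583682e-03, -5.34475854e-04,
       -1.19400525e+00, -2.58624698e-01]), 'joint_vel': array([-7.03711243e-04,  3.88739321e-04, -1.65611460e-05, -6.78433325e-04,
       -3.87863448e-05, -1.82476632e-04]), 'joint_efforts': array([ 5.48974617e-05, -3.92291451e+01,  1.88400739e+01,  4.18587416e+00,
       -4.58436363e-03,  1.03357553e-05]), 'position': array([ 138.60828513, -608.8290405 ,  230.18617729]), 'ee_rot': array([-1.11558821e-01,  9.93757196e-01,  1.11208299e-03, -1.65529601e-04]), 'contact_force': array([0.46642255, 0.56670558, 0.49157433]), 'wrist_torque': array([0.02274172, 0.03999072, 0.00739222]), 'grasp_force': 0.0, 'gripper_width': 84.9952929626729}
side {'intrinsics': array([[447.87512027,   0.        , 253.67214858],
       [  0.        , 447.87512027, 194.50959247],
       [  0.        ,   0.        ,   1.        ]]), 'dist_coeffs': array([-0.0893895,  0.       ,  0.       ,  0.       ,  0.       ]), 'R': array([[-0.46377955, -0.8859336 ,  0.00549388],
       [-0.70376299,  0.36463358, -0.60972125],
       [ 0.53816929, -0.28664264, -0.79259688]]), 't': array([ 272.68936462,  485.48798241, 1054.81937027])}
top {'intrinsics': array([[389.54470366,   0.        , 249.87085893],
       [  0.        , 389.54470366, 195.57086904],
       [  0.        ,   0.        ,   1.        ]]), 'dist_coeffs': array([-0.08354565,  0.        ,  0.        ,  0.        ,  0.        ]), 'R': array([[ 0.00138352, -0.99980332,  0.01978411],
       [-0.99555119, -0.003241  , -0.09416647],
       [ 0.09421207, -0.01956582, -0.99535987]]), 't': array([  16.81920807,  581.68262962, 1197.24930361])}
```

View pics/side0.png

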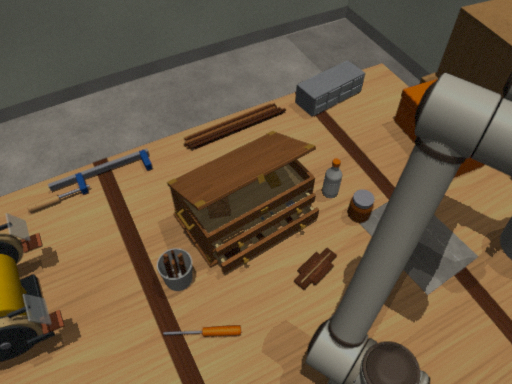

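View pics/top0.png

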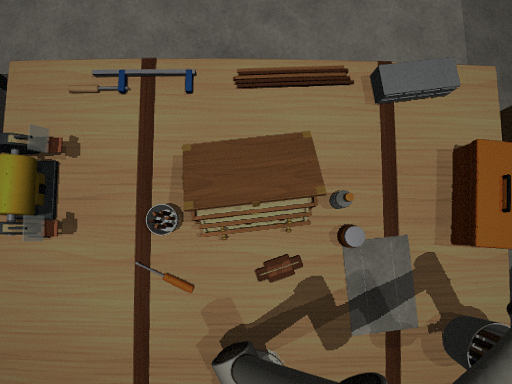

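Side view: the open chest is at about (170–318, 135–268), with the tub at (176,268), blank at (316,268) and glue at (332,180). Top view: the lid spans (182–325, 132–208) and the drawers stand out below it, rows 195–237. I'll enlarge both.

Run:
```python
import cv2
for n,(x,y) in dict(side=(160,125),top=(175,120)).items():
    im=cv2.imread(f"pics/{n}0.png")[y:y+150,x:x+170]
    im=cv2.resize(im,None,fx=4,fy=4,interpolation=cv2.INTER_CUBIC)
    cv2.imwrite(f"pics/{n}0c.png",cv2.convertScaleAbs(im,alpha=1.6,beta=10)[:600,:680])
```

```text
(no output)
```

View pics/side0c.png

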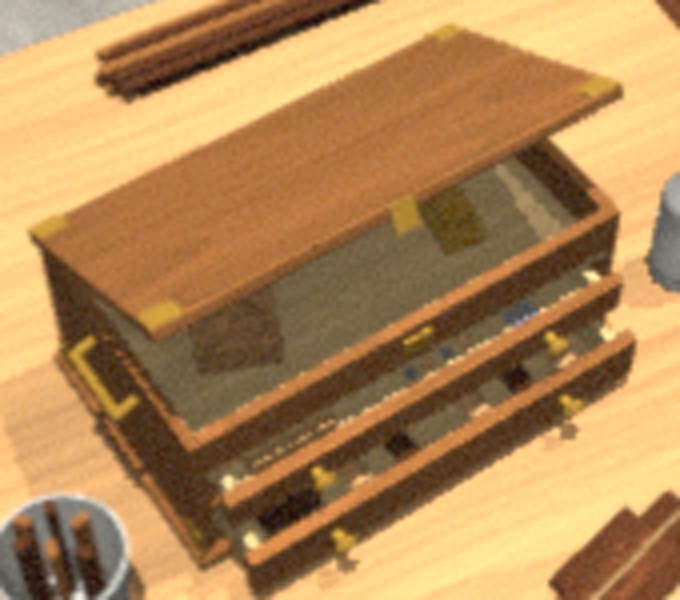

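View pics/top0c.png

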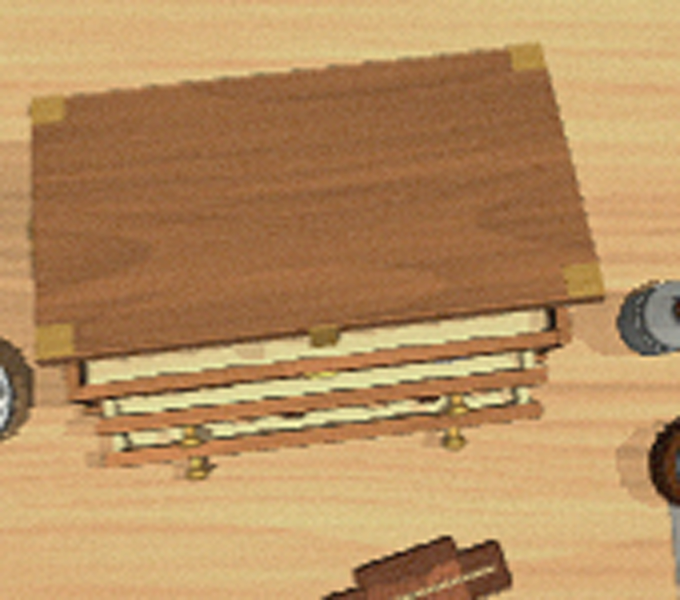

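The crops are ×4, with offsets (160,125) for side and (175,120) for top. They show these features clearly in both views:
- the lid corners
- the rim front corners
- the top edges of both drawer fronts
- the knobs

I'll triangulate them.

```bash
cat > h.py <<'E'
import numpy as np,cv2
from bench import camera_info
def ray(n,p,c=None):
    c=c or camera_info(n)
    q=cv2.undistortPoints(np.float64([[p]]),c["intrinsics"],c["dist_coeffs"])[0,0]
    R=np.array(c["R"]);o=-R.T@c["t"];d=R.T@[q[0],q[1],1];return o,d/np.linalg.norm(d)
def tri(*rs):
    A=sum(np.eye(3)-np.outer(d,d) for o,d in rs);b=sum((np.eye(3)-np.outer(d,d))@o for o,d in rs)
    X=np.linalg.solve(A,b);return X,max(np.linalg.norm((np.eye(3)-np.outer(d,d))@(X-o)) for o,d in rs)
def plane(r,z): o,d=r;return o+d*(z-o[2])/d[2]
E
python3 - <<'E'
from h import *
off=dict(side=(160,125),top=(175,120))
f=lambda n,p:ray(n,((p[0]+.5)/4-.5+off[n][0],(p[1]+.5)/4-.5+off[n][1]))
P=dict(rimL=((193,448),(75,400)),rimR=((617,212),(568,343)),dtL=((228,507),(100,432)),dtR=((622,287),(547,380)),
dbL=((252,568),(103,467)),dbR=((634,345),(543,418)),lidFL=((152,330),(37,357)),lidFR=((623,90),(602,295)),lidBL=((32,232),(32,98)),lidBR=((450,27),(541,43)),
ktL=((323,478),(193,437)),ktR=((557,342),(456,405)),kbL=((345,543),(199,468)),kbR=((571,405),(455,440)))
Z=dict(rim=150,dt=104,db=60,kt=88,kb=38)
for k,(s,t) in P.items():
    X,e=tri(f("side",s),f("top",t));z=Z.get(k[:-1])
    print(k,X.round(1),round(e,1),*( [plane(f("side",s),z).round(0)[:2],plane(f("top",t),z).round(0)[:2]] if z else []))
for k,n,p in(("blank top corner","side",(625,510)),("blank","top",(448,537)),("blankR","top",(500,543)),("blankRlow","top",(512,575))):print(k,plane(f(n,p),12).round())
for k,p,z in(("tub",(163,219),90),("tub2",(180,219),90),("glue",(341,199),90),("jar",(351,236),85),("blankc",(279,268),12),("sdr",(194,290),15)):print(k,plane(ray("top",p),z).round())
E
```

```text
rimL [501.8 179.8 145.6] 0.1 [499. 181.] [502. 179.]
rimR [ 542.8 -169.5  147.6] 0.2 [ 541. -168.] [ 543. -169.]
dtL [480.2 167.9  93.9] 0.5 [475. 170.] [480. 166.]
dtR [ 518.7 -165.2   89.8] 1.1 [ 510. -159.] [ 519. -162.]
dbL [453.  167.7  54. ] 1.7 [449. 167.] [454. 169.]
dbR [ 492.3 -167.3   48.1] 1.1 [ 486. -160.] [ 492. -166.]
lidFL [524.8 189.4 254. ] 1.6
lidFR [ 566.1 -173.9  249.6] 1.7
lidBL [715.7 210.9 151.9] 2.5
lidBR [ 760.2 -153.4  149. ] 0.5
ktL [476.6  99.5  84.4] 0.1 [475. 100.] [477.  99.]
ktR [499.8 -97.6  87.6] 1.6 [499. -99.] [501. -96.]
kbL [452.7  96.5  30.2] 0.8 [448.  98.] [453.  97.]
kbR [ 474.9 -101.5   36.7] 0.2 [ 474. -101.] [ 475. -101.]
blank top corner [ 392. -100.   12.]
blank [399. -98.  12.]
blankR [ 394. -139.   12.]
blankRlow [ 369. -149.   12.]
tub [505. 277.  90.]
tub2 [505. 226.  90.]
glue [ 566. -255.   90.]
jar [ 455. -284.   85.]
blankc [355. -74.  12.]
sdr [287. 192.  15.]
```

Request:
{"api": "send_rows", "payload": {"series": [[[-30,37,0],[0,0,0],0],[[-30,37,0],[0,0,0],0],[[-30,37,0],[0,0,0],0],[[-30,37,0],[0,0,0],0],[[-30,37,0],[0,0,0],0],[[-30,37,0],[0,0,0],0],[[-30,37,0],[0,0,0],0],[[-30,37,0],[0,0,0],0]]}}

```text
clock: 0.9
position: [307.2, -265.7, 231.2]
ee_rot: [-0.111, 0.994, 0.0, 0.0]
contact_force: [0.7, -0.7, -0.2]
gripper_width: 0.2
grasp_force: 0.0
```

Request:
{"api": "send_rows", "payload": {"series": [[[-28,38,0],[0,0,0],0],[[-28,38,0],[0,0,0],0],[[-28,38,0],[0,0,0],0],[[-28,38,0],[0,0,0],0],[[-28,38,0],[0,0,0],0],[[-28,38,0],[0,0,0],0],[[0,0,0],[0,0,0.108],0],[[0,0,0],[0,-0.13,0],0]]}}

```text
clock: 1.7
position: [423.8, -5.4, 230.9]
ee_rot: [-0.058, 0.996, 0.004, 0.066]
contact_force: [0.4, 0.2, -0.6]
gripper_width: 0.1
grasp_force: 0.0
```

Request:
{"api": "send_rows", "payload": {"series": [[[0,0,0],[0,-0.13,0],0],[[0,0,0],[0,-0.13,0],0],[[0,0,0],[0,-0.13,0],0],[[0,0,0],[0,-0.13,0],0],[[0,0,0],[0,-0.13,0],0],[[0,0,0],[0,-0.13,0],0],[[0,0,0],[0,0,0],0]]}}

```text
clock: 2.4
position: [410.9, -31.6, 300.8]
ee_rot: [-0.055, 0.918, 0.034, 0.391]
contact_force: [0.4, 0.4, -0.3]
gripper_width: 0.1
grasp_force: 0.0
```

```bash
cat > st.py <<'E'
from bench import monitor
import numpy as np
from scipy.spatial.transform import Rotation as R
s=monitor.read_state();p=s["position"];M=R.from_quat(s["ee_rot"]).as_matrix()
cx=np.array([.9933,.1158,0]);cy=np.array([-.1158,.9933,0]);o=np.array([626.7,17.2,0])
C=np.array([cx,cy,[0,0,1]])
print("t",s["clock"],"tip chest",(C@(p-o)).round(1),"F chest",(C@s["contact_force"]).round(1),"J",s["joints"].round(2))
print("tool axes in chest:\n",(C@M).round(3))
E
python3 st.py
```

```text
t 2.4 tip chest [-220.   -23.5  300.8] F chest [ 0.4  0.4 -0.3] J [ 0.3  -0.42 -1.07  0.74 -0.16 -2.43]
tool axes in chest:
 [[-0.692 -0.013  0.721]
 [ 0.005  1.     0.022]
 [-0.722  0.019 -0.692]]
```

Request:
{"api": "send_rows", "payload": {"series": [[[18,4,30],[0,0,0],0],[[18,4,30],[0,0,0],0],[[18,4,30],[0,0,0],0],[[18,4,30],[0,0,0],0],[[0,0,0],[0,0,0],0]]}}

```text
clock: 2.9
position: [407.9, -27.4, 242.7]
ee_rot: [-0.065, 0.938, 0.046, 0.336]
contact_force: [0.0, -0.4, 1.1]
gripper_width: 0.4
grasp_force: 0.0
```

```bash
python3 st.py
```

```text
t 2.9 tip chest [-222.5  -18.9  242.7] F chest [-0.  -0.4  1.1] J [ 0.34 -0.32 -1.07  0.55 -0.16 -2.29]
tool axes in chest:
 [[-0.771 -0.038  0.636]
 [-0.002  0.998  0.057]
 [-0.637  0.043 -0.77 ]]
```

```bash
cat > fk.py <<'E'
import numpy as np
from scipy.optimize import least_squares
from scipy.spatial.transform import Rotation as R
r=lambda a,t:R.from_euler(a,t).as_matrix()
def fk(q,p,s=1):
    h,a,L1,L2,e,L3=p
    A=r('z',q[0])@r('y',q[1]);x=np.array([0,0,h])+A@[a,0,L1]
    A=A@r('y',-q[2]);x=x+A@[L2,0,e]
    A=A@r('x',s*q[3])@r('y',-q[4]);return x+A@[L3,0,0],A[:,0]
D=[([-1.08839,.3856,.006616,-.000534,-1.194,-.2586],[138.61,-608.83,230.19],None),
([.3,-.42,-1.07,.74,-.16],[410.9,-31.6,300.8],[.721,.022,-.692]),([.34,-.32,-1.07,.55,-.16],[407.9,-27.4,242.7],[.636,.057,-.77])]
E
python3 - <<'E'
from fk import *
for s in(1,-1):
    f=lambda p:np.concatenate([fk(q,p,s)[0]-x for q,x,_ in D]+[.02*(p-[300,0,400,400,0,250])])
    m=least_squares(f,[300,0,400,400,0,250]);print(s,m.x.round(0),m.fun[:9].round(1),[fk(q,m.x,s)[1].round(2) for q,x,_ in D])
C=np.array([[.9933,.1158,0],[-.1158,.9933,0],[0,0,1]])
print([C.T@np.array(d) for _,_,d in D[1:]])
from bench import monitor;print(monitor.read_state()["joints"].round(4))
E
```

```text
1 [  463.   750. -1237.   462.  -157. -1513.] [142.3  73.9   0.4   0.9 -11.1 -20.8  -8.3  35.1  20.3] [array([-0.,  0., -1.]), array([ 0.65,  0.31, -0.69]), array([ 0.57,  0.29, -0.77])]
-1 [ 210. -380. 1650.  352.   30. 1549.] [141.9  74.8  -0.2   6.5 -13.5   0.8 -12.7  30.4  -0.6] [array([-0.,  0., -1.]), array([ 0.71,  0.11, -0.69]), array([ 0.62,  0.13, -0.77])]
[array([ 0.7136217,  0.1053444, -0.692    ]), array([ 0.6251382,  0.1302669, -0.77     ])]
[ 0.3376 -0.3235 -1.0691  0.5543 -0.1607 -2.288 ]
```

```bash
cat >> fk.py <<'E'
def fk2(q,p):
    x,d=fk(q,p[:6],-1);return x+r('z',q[0])@[0,p[6],0],d
E
python3 - <<'E'
from fk import *
p0=np.array([300,0,400,400,0,250,-160.])
f=lambda p:np.concatenate([fk2(q,p)[0]-x for q,x,_ in D]+[.005*(p-p0)])
m=least_squares(f,p0);print(m.x.round(1),m.fun[:9].round(1))
E
```

```text
[ 351.6  200.6  163.3  412.8  -73.6  -23.9 -159.2] [  0.4   0.2   0.    1.9  -4.7 -10.2  -1.    4.5  10.2]
```

Request:
{"api": "send_rows", "payload": {"series": [[[0,0,0],[0,0.12,0],0],[[0,0,0],[0,0.12,0],0],[[4,5,30],[0,0,0],0],[[4,5,30],[0,0,0],0],[[4,5,30],[0,0,0],0],[[4,5,30],[0,0,0],0],[[0,0,0],[0,0,0],0]]}}

```text
clock: 3.6
position: [452.4, -9.5, 147.2]
ee_rot: [-0.068, 0.97, 0.04, 0.23]
contact_force: [0.5, 0.6, 0.9]
gripper_width: 0.0
grasp_force: 0.0
```

```bash
python3 st.py
cat > fit.py <<'E'
from fk import *
import json,os
from bench import monitor
s=monitor.read_state()
L=json.load(open("d.json")) if os.path.exists("d.json") else [[list(q[:5]),list(x)] for q,x,_ in D]
L.append([list(map(float,s["joints"][:5])),list(map(float,s["position"]))]);json.dump(L,open("d.json","w"))
p0=np.array([300,0,400,400,0,250,-160.])
f=lambda p:np.concatenate([fk2(q,p)[0]-x for q,x in L]+[.005*(p-p0)])
m=least_squares(f,p0);print(m.x.round(1),m.fun.round(1)[:-7]);np.save("p.npy",m.x)
E
python3 fit.py
```

```text
t 3.6 tip chest [-176.3   -6.3  147.2] F chest [0.6 0.6 0.9] J [ 0.36 -0.   -0.95  0.33 -0.16 -2.1 ]
tool axes in chest:
 [[-0.892 -0.035  0.451]
 [-0.01   0.998  0.058]
 [-0.452  0.047 -0.891]]
[ 187.7  195.6  221.9  353.6   29.   -13.9 -160.8] [ -0.8  -0.8  -0.5  -3.4  -9.1 -12.    8.9   5.5   8.1  -4.5   5.2   4.4]
```

Request:
{"api": "send_rows", "payload": {"series": [[[9,1,18],[0,0,0],0],[[9,1,18],[0,0,0],0],[[9,1,18],[0,0,0],0],[[0,0,0],[0,0,0],0]]}}

```text
clock: 4.0
position: [457.0, -16.4, 108.0]
ee_rot: [-0.071, 0.972, 0.056, 0.218]
contact_force: [0.7, -0.2, -0.4]
gripper_width: 0.0
grasp_force: 0.0
```

```bash
python3 st.py;python3 fit.py
```

```text
t 4.0 tip chest [-172.4  -13.7  108. ] F chest [ 0.7 -0.3 -0.4] J [ 0.32  0.1  -0.85 -0.02 -0.16 -1.72]
tool axes in chest:
 [[-0.902 -0.048  0.428]
 [-0.01   0.996  0.091]
 [-0.431  0.078 -0.899]]
[ 174.7  220.9  160.7  350.3   36.1  -83.2 -163.6] [ -3.4  -2.3  -2.6  -4.6  -4.6 -15.    9.9   8.9   5.9  -6.7   5.2  -1.2
   3.8  -4.2  12.9]
```

```bash
cat > go.py <<'E'
import sys,numpy as np
from bench import monitor,camera_info
from scipy.spatial.transform import Rotation as R
x,y,z,d=map(float,sys.argv[1:5])
s=monitor.read_state();C=np.array([[.9933,.1158,0],[-.1158,.9933,0],[0,0,1]]);o=[626.7,17.2,0]
M=C@R.from_quat(s["ee_rot"]).as_matrix();p=C@(s["position"]-o)
c,k=np.cos(d),np.sin(d);T=np.array([[-k,0,c],[0,1,0],[-c,0,-k]])
w=R.from_matrix(M.T@T).as_rotvec();dx=np.array([x,y,z])-p
print("t",s["clock"],"tip",p.round(1),"d",np.arcsin(-M[2,2]).round(3),"F",(C@s["contact_force"]).round(1),"J",s["joints"].round(2))
print("turn first:",w.round(3)," then shift",(T.T@dx).round(1)," | shift without turn",(M.T@dx).round(1))
E
python3 go.py -172 0 88 1.17
python3 - <<'E'
from bench import *;import numpy as np
from scipy.spatial.transform import Rotation as R
s=monitor.read_state();c=camera_info("wrist");M=R.from_quat(s["ee_rot"]).as_matrix();print("cam in tool",M.T@(-c["R"].T@c["t"]-s["position"]),(M.T@c["R"].T)[:,2])
E
```

```text
t 4.0 tip [-172.4  -13.7  108. ] d 1.118 F [ 0.7 -0.3 -0.4] J [ 0.32  0.1  -0.85 -0.02 -0.16 -1.72]
turn first: [0.091 0.044 0.012]  then shift [ 7.4 13.7 18.6]  | shift without turn [ 8.1 12.1 19.4]
cam in tool [  70.48975154    0.72577414 -143.7144198 ] [-2.79779415e-01  4.51883597e-05  9.60064309e-01]
```

Request:
{"api": "send_rows", "payload": {"series": [[[0,0,0],[0.09,0.045,0.01],0],[[3,5,6],[0,0,0],0],[[4,8,12],[0,0,0],0],[[0,0,0],[0,0,0],0]]}}

```text
clock: 4.4
position: [458.6, -12.5, 102.8]
ee_rot: [-0.068, 0.977, 0.044, 0.197]
contact_force: [0.3, -0.2, 0.8]
gripper_width: 0.0
grasp_force: 0.0
```

```bash
python3 go.py -142 0 88 1.17
```

```text
t 4.4 tip [-170.4  -10.   102.8] d 1.164 F [ 0.2 -0.2  0.8] J [ 0.34  0.12 -0.89  0.13 -0.16 -1.89]
turn first: [0.068 0.001 0.009]  then shift [-20.4  10.   24.7]  | shift without turn [-20.5   8.1  25.4]
```

Request:
{"api": "send_rows", "payload": {"series": [[[-2,3,8],[0.03,0.02,0],0],[[-4,3,8],[0.03,0.02,0],0],[[-4,2,6],[0,0,0],0],[[-3,0,3],[0,0,0],0],[[0,0,0],[0,0,0],0]]}}

```text
clock: 4.9
position: [481.1, -4.5, 93.4]
ee_rot: [-0.064, 0.983, 0.018, 0.172]
contact_force: [0.6, 0.8, 0.7]
gripper_width: -0.1
grasp_force: 0.0
```

```bash
python3 go.py -135 0 86 1.17
```

```text
t 4.9 tip [-147.1   -4.7   93.4] d 1.223 F [0.7 0.7 0.7] J [ 0.34  0.18 -0.9   0.38 -0.16 -2.15]
turn first: [ 0.017 -0.053  0.01 ]  then shift [-8.3  4.7 11.6]  | shift without turn [-8.9  4.4 11.2]
```

Request:
{"api": "send_rows", "payload": {"series": [[[-1,2,5],[0.02,0,0],0],[[-2,2,4],[0,0,0],0],[[-3,0,1],[0,0,0],0],[[-3,0,1],[0,0,0],0],[[-3,0,1],[0,0,0],0],[[-3,0,1],[0,0,0],0]]}}

```text
clock: 5.5
position: [499.5, 0.1, 91.9]
ee_rot: [-0.062, 0.984, 0.009, 0.167]
contact_force: [-2.9, -0.3, -0.4]
gripper_width: 0.1
grasp_force: 1.0
```

```bash
python3 go.py -120 0 86 1.22
```

```text
t 5.5 tip [-128.3   -2.2   91.9] d 1.235 F [-3.   0.  -0.4] J [ 0.34  0.21 -0.87  0.41 -0.18 -2.18]
turn first: [ 0.001 -0.015  0.011]  then shift [-5.8  2.2  8.4]  | shift without turn [-5.9  2.2  8.3]
```

Request:
{"api": "send_rows", "payload": {"series": [[[-2,0,0.8],[0,0,0],0],[[-2,0,0.8],[0,0,0],0],[[-2,0,0.8],[0,0,0],0],[[-1.5,0,0.6],[0,0,0],0],[[-1,0,0.4],[0,0,0],0]]}}

```text
clock: 6.0
position: [509.0, 1.5, 91.9]
ee_rot: [-0.063, 0.984, 0.01, 0.168]
contact_force: [-2.4, -1.0, 0.2]
gripper_width: 0.2
grasp_force: 1.0
```

```bash
python3 go.py -116 0 90 1.22
```

```text
t 6.0 tip [-118.7   -1.9   91.9] d 1.233 F [-2.5 -0.7  0.2] J [ 0.34  0.22 -0.84  0.39 -0.19 -2.16]
turn first: [ 0.002 -0.013  0.011]  then shift [-1.9  1.9  2.7]  | shift without turn [-1.9  1.9  2.7]
```

Request:
{"api": "send_rows", "payload": {"series": [[[-1,0,0.4],[0,0,0],0],[[-1,0,0.4],[0,0,0],0],[[-1,0,0.4],[0,0,0],0]]}}

```text
clock: 6.3
position: [512.3, 2.1, 91.9]
ee_rot: [-0.063, 0.984, 0.01, 0.168]
contact_force: [-1.9, -1.7, 0.2]
gripper_width: 0.3
grasp_force: 1.0
```

Request:
{"api": "send_rows", "payload": {"series": [[[-1,0,0.4],[0,0,0],0],[[-1,0,0.4],[0,0,0],0]]}}

```text
clock: 6.5
position: [514.1, 2.2, 91.7]
ee_rot: [-0.063, 0.984, 0.009, 0.167]
contact_force: [-5.9, -0.1, 5.3]
gripper_width: 0.3
grasp_force: 3.3
```

Request:
{"api": "send_rows", "payload": {"series": [[[-1,0,0.4],[0,0,0],0],[[0,0,0],[0,0,0],0]]}}

```text
clock: 6.7
position: [514.1, 2.0, 91.3]
ee_rot: [-0.063, 0.984, 0.009, 0.167]
contact_force: [-6.2, 0.2, 4.0]
gripper_width: 0.2
grasp_force: 3.4
```

Request:
{"api": "send_rows", "payload": {"series": [[[-1.5,0,0.3],[0,0,0],0],[[-1.5,0,0.3],[0,0,0],0],[[0,0,0],[0,0,0],0]]}}

```text
clock: 7.0
position: [514.4, 1.4, 90.6]
ee_rot: [-0.062, 0.984, 0.008, 0.164]
contact_force: [-14.2, 2.3, 8.5]
gripper_width: -0.1
grasp_force: 7.1
```

```bash
python3 go.py -200 100 60 1.25
python3 - <<'E'
from bench import *;import cv2
im=get_image("side")[125:275,160:330,::-1]
cv2.imwrite("pics/s1.png",cv2.convertScaleAbs(cv2.resize(im,None,fx=4,fy=4,interpolation=cv2.INTER_CUBIC),alpha=1.6,beta=10))
E
```

```text
t 7.0 tip [-113.4   -2.7   90.6] d 1.241 F [-13.9   3.9   8.5] J [ 0.34  0.24 -0.81  0.36 -0.21 -2.12]
turn first: [-0.001  0.009  0.011]  then shift [ 91.9 102.7   1.7]  | shift without turn [ 90.8 103.7   0.8]
```

View pics/s1.png

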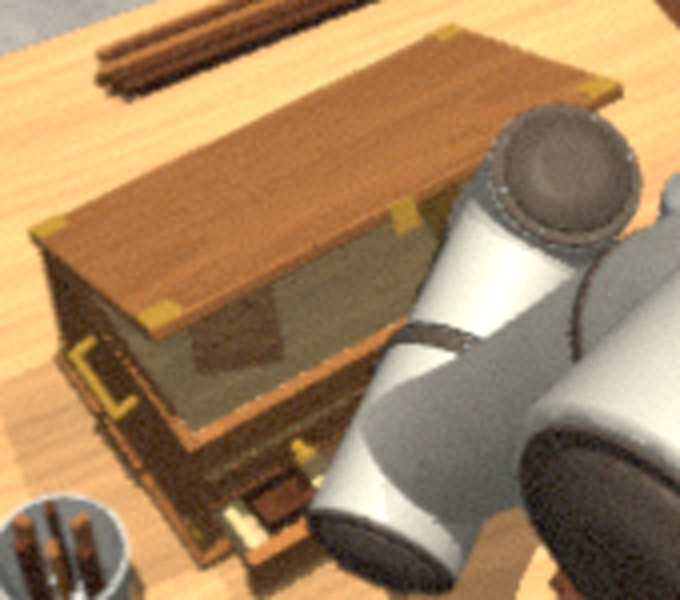

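The picture shows the upper drawer's left end flush with the chest front (knob at (303,450)), with the lid untouched and the lower drawer still out. The push met a firm stop. Next I'll back off and go to the lower drawer's right knob.

Request:
{"api": "send_rows", "payload": {"series": [[[7,0,-3],[0,0.02,0],0],[[15,0,-7],[0,0.02,0],0],[[20,-5,-10],[0,0,0],0],[[20,-25,-8],[0,0,0],0],[[5,-35,0],[0,0,0],0],[[0,-35,0],[0,0,0],0],[[0,0,0],[0,0,0],0]]}}

```text
clock: 7.75
position: [462.3, -107.7, 100.3]
ee_rot: [-0.061, 0.987, 0.008, 0.151]
contact_force: [-0.2, 0.8, 0.2]
gripper_width: 0.2
grasp_force: 0.0
```

```bash
python3 go.py -195 -100 42 1.25
```

```text
t 7.75 tip [-177.7 -105.   100.3] d 1.267 F [-0.1  0.8  0.2] J [ 0.11  0.18 -0.73 -0.   -0.36 -1.56]
turn first: [-0.    -0.017  0.007]  then shift [34.8  5.  49.8]  | shift without turn [33.9  5.3 50.4]
```

Request:
{"api": "send_rows", "payload": {"series": [[[12,3,3],[0,-0.06,0],0],[[12,2,6],[0,-0.06,0],0],[[10,0,15],[0,0,0],0],[[8,0,18],[0,0,0],0],[[0,0,0],[0,0,0],0]]}}

```text
clock: 8.25
position: [438.9, -111.8, 50.7]
ee_rot: [-0.064, 0.977, 0.024, 0.203]
contact_force: [-0.1, -0.6, 0.1]
gripper_width: 0.1
grasp_force: 0.0
```

```bash
python3 go.py -190 -100 34 1.15
```

```text
t 8.25 tip [-201.5 -106.4   50.7] d 1.159 F [-0.2 -0.5  0.1] J [ 0.05  0.24 -0.77 -0.34 -0.16 -1.17]
turn first: [ 0.028 -0.01   0.009]  then shift [-3.7  6.4 20. ]  | shift without turn [-4.   5.8 20.1]
```

Request:
{"api": "send_rows", "payload": {"series": [[[0,3,8],[0.03,0.04,0.01],0],[[-3,3,8],[0,0,0],0],[[-2,0,4],[0,0,0],0],[[0,0,0],[0,0,0],0]]}}

```text
clock: 8.65
position: [451.9, -110.8, 41.0]
ee_rot: [-0.06, 0.981, 0.021, 0.181]
contact_force: [0.7, 0.1, 0.3]
gripper_width: -0.1
grasp_force: 0.0
```

```bash
python3 go.py -172 -100 34 1.2
```

```text
t 8.65 tip [-188.5 -106.9   41. ] d 1.205 F [ 0.7 -0.   0.3] J [ 0.08  0.28 -0.77 -0.23 -0.16 -1.31]
turn first: [ 0.022 -0.005  0.002]  then shift [-12.8   6.9  12.5]  | shift without turn [-12.9   6.6  12.5]
```

Request:
{"api": "send_rows", "payload": {"series": [[[1,6,5],[0.02,0.03,0],0],[[0,1,3],[0,0,0],0],[[-3,0,1],[0,0,0],0],[[-3,0,1],[0,0,0],0],[[-3,0,1],[0,0,0],0],[[-3,0,1],[0,0,0],0]]}}

```text
clock: 9.25
position: [465.5, -106.3, 37.3]
ee_rot: [-0.059, 0.985, 0.017, 0.163]
contact_force: [-2.7, 0.3, 2.6]
gripper_width: -0.3
grasp_force: 1.3
```

```bash
python3 go.py -160 -100 34 1.2
```

```text
t 9.25 tip [-174.4 -104.    37.3] d 1.243 F [-2.6  0.6  2.6] J [ 0.1   0.31 -0.76 -0.12 -0.17 -1.44]
turn first: [ 0.015 -0.043  0.001]  then shift [-12.2   4.    8.3]  | shift without turn [-12.6   3.9   7.8]
```

Request:
{"api": "send_rows", "payload": {"series": [[[-3,0.3,1.2],[0,0,0],0],[[-3,0.3,1.2],[0,0,0],0],[[-3,0.3,1.2],[0,0,0],0],[[-3,0.3,1.2],[0,0,0],0],[[-3,0.3,1.1],[0,0,0],0],[[-3,0.3,1.1],[0,0,0],0],[[-3,0.3,1.1],[0,0,0],0]]}}

```text
clock: 9.95
position: [487.9, -101.2, 36.3]
ee_rot: [-0.059, 0.985, 0.017, 0.162]
contact_force: [-2.4, -2.2, -0.0]
gripper_width: 0.6
grasp_force: 1.1
```

```bash
python3 go.py -140 -100 36 1.2
```

```text
t 9.95 tip [-151.6 -101.5   36.3] d 1.243 F [-2.7 -1.9 -0. ] J [ 0.11  0.34 -0.73 -0.1  -0.18 -1.47]
turn first: [ 0.015 -0.043  0.002]  then shift [-10.7   1.5   4.5]  | shift without turn [-10.9   1.4   4. ]
```

Request:
{"api": "send_rows", "payload": {"series": [[[-3,0,1],[0,-0.01,0],0],[[-3,0,1],[0,-0.01,0],0],[[-2,0,0.8],[0,0,0],0],[[-2,0,0.8],[0,0,0],0],[[-2,0,0.7],[0,0,0],0]]}}

```text
clock: 10.45
position: [500.6, -99.7, 36.3]
ee_rot: [-0.059, 0.983, 0.017, 0.172]
contact_force: [-2.6, -0.8, -0.2]
gripper_width: 0.0
grasp_force: 1.0
```

```bash
python3 go.py -130 -100 36 1.2
```

```text
t 10.45 tip [-138.8 -101.5   36.3] d 1.222 F [-2.7 -0.5 -0.2] J [ 0.11  0.35 -0.71 -0.1  -0.17 -1.46]
turn first: [ 0.015 -0.023  0.002]  then shift [-8.1  1.5  3.5]  | shift without turn [-8.2  1.4  3.4]
```

Request:
{"api": "send_rows", "payload": {"series": [[[-1.5,0,0.5],[0,0,0],0],[[-1.5,0,0.5],[0,0,0],0],[[-1,0,0.4],[0,0,0],0],[[-1,0,0.4],[0,0,0],0],[[-1,0,0.4],[0,0,0],0]]}}

```text
clock: 10.95
position: [507.3, -98.9, 36.7]
ee_rot: [-0.059, 0.983, 0.017, 0.173]
contact_force: [-2.1, -0.4, 0.4]
gripper_width: 0.1
grasp_force: 0.9
```

Request:
{"api": "send_rows", "payload": {"series": [[[-1,0,0.4],[0,0,0],0],[[-1,0,0.4],[0,0,0],0]]}}

```text
clock: 11.15
position: [509.3, -98.6, 36.6]
ee_rot: [-0.059, 0.983, 0.017, 0.173]
contact_force: [-2.4, -1.2, -0.3]
gripper_width: -0.3
grasp_force: 1.8
```

Tip is at about −130 and still sliding; I'll continue gently until it reaches the stop.

Request:
{"api": "send_rows", "payload": {"series": [[[-1,0,0.4],[0,0,0],0],[[-0.7,0,0.3],[0,0,0],0]]}}

```text
clock: 11.35
position: [509.3, -98.6, 35.8]
ee_rot: [-0.059, 0.983, 0.017, 0.171]
contact_force: [-7.7, -0.4, 3.8]
gripper_width: -0.1
grasp_force: 3.6
```

Request:
{"api": "send_rows", "payload": {"series": [[[-1,0,0.3],[0,0,0],0],[[0,0,0],[0,0,0],0]]}}

```text
clock: 11.55
position: [509.3, -98.6, 35.7]
ee_rot: [-0.059, 0.983, 0.017, 0.17]
contact_force: [-8.3, -0.5, 4.8]
gripper_width: 0.1
grasp_force: 4.1
```

Request:
{"api": "send_rows", "payload": {"series": [[[-1,0,0.3],[0,0,0],0],[[10,0,-4],[0,0,0],0],[[23,0,-8],[0,0,0],0],[[28,0,-10],[0,0.05,0],0],[[0,5,-40],[0,0.05,0],0],[[0,15,-40],[0,0.05,0],0],[[0,20,-40],[0,0.05,0],0],[[0,20,-40],[0,0.05,0],0]]}}

```text
clock: 12.35
position: [406.9, -53.5, 196.4]
ee_rot: [-0.061, 0.997, 0.011, 0.05]
contact_force: [2.0, 0.5, -0.8]
gripper_width: -0.0
grasp_force: 0.0
```

```bash
python3 go.py -170 0 290 1.57
```

```text
t 12.35 tip [-226.5  -44.8  196.4] d 1.469 F [ 2.1  0.3 -0.8] J [ 0.27 -0.01 -0.59 -0.   -0.88 -1.72]
turn first: [0.016 0.1   0.007]  then shift [-56.6  44.8 -93.6]  | shift without turn [-65.9  45.9 -86.7]
```

Request:
{"api": "send_rows", "payload": {"series": [[[0,5,-10],[0.015,0.1,0],0],[[0,14,-30],[0,0,0],0],[[0,14,-30],[0,0,0],0],[[0,12,-30],[0,0,0],0],[[0,0,0],[0,0,0],0]]}}

```text
clock: 12.85
position: [403.8, -8.1, 298.8]
ee_rot: [-0.063, 0.998, 0.002, 0.006]
contact_force: [0.8, -0.9, -0.0]
gripper_width: -0.1
grasp_force: 0.0
```

```bash
python3 go.py -57 0 275 1.57
python3 - <<'E'
from bench import *;import cv2
im=get_image("top")[110:250,170:340,::-1]
cv2.imwrite("pics/t1.png",cv2.convertScaleAbs(cv2.resize(im,None,fx=4,fy=4,interpolation=cv2.INTER_CUBIC),alpha=1.6,beta=10))
E
```

```text
t 12.85 tip [-224.3    0.7  298.8] d 1.559 F [ 0.7 -1.  -0. ] J [ 0.39 -0.06 -0.37  0.   -1.25 -1.83]
turn first: [0.003 0.011 0.01 ]  then shift [-167.3   -0.7   23.9]  | shift without turn [-167.    -2.4   25.7]
```

View pics/t1.png

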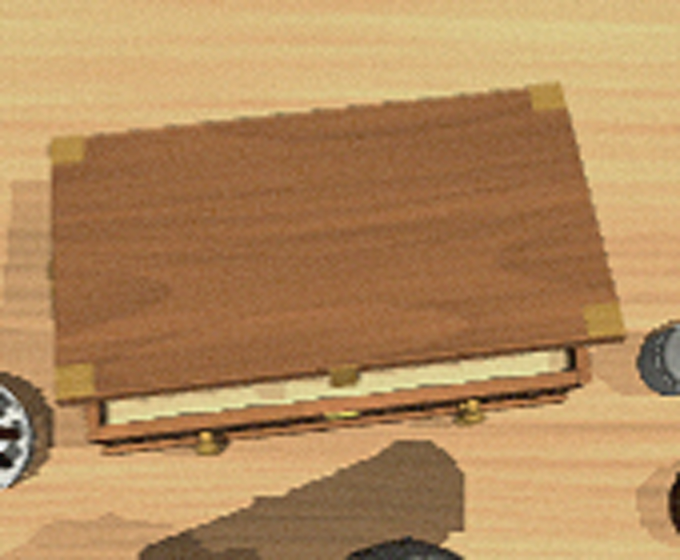

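Top view: both drawers are flush. Only the knobs show in front of the rim, at (208,442) and (470,410), and the lid is still at its old angle. Next is the lid.

Request:
{"api": "send_rows", "payload": {"series": [[[-40,0,0],[0,0,0],0],[[-44,-1,0],[0,0,0],0],[[-44,-1,0],[0,0,0],0],[[-39,-1,5],[0,0,0],0],[[0,0,15],[0,0,0],0],[[0,0,12],[0,0,0],0],[[0,0,5],[0,0,0],0]]}}

```text
clock: 13.6
position: [565.4, 7.4, 254.1]
ee_rot: [-0.061, 0.998, 0.0, -0.003]
contact_force: [-1.3, -0.1, 0.5]
gripper_width: 0.1
grasp_force: 0.4
```

```bash
python3 go.py -57 0 245 1.57
```

```text
t 13.6 tip [-62.   -2.7 254.1] d 1.565 F [-1.3  0.1  0.5] J [ 0.3   0.27 -0.1  -0.   -1.21 -1.75]
turn first: [ 0.001 -0.006  0.006]  then shift [-5.   2.7  9.1]  | shift without turn [-5.1  2.6  9.1]
```

Request:
{"api": "send_rows", "payload": {"series": [[[2,0,4],[0,0,0],0],[[2,0,4],[0,0,0],0],[[2,0,4],[0,0,0],0],[[2,0,4],[0,0,0],0],[[1.7,0,4],[0,0,0],0],[[1.6,0,4],[0,0,0],0]]}}

```text
clock: 14.2
position: [554.6, 6.1, 232.4]
ee_rot: [-0.061, 0.998, 0.0, -0.001]
contact_force: [-0.6, -1.0, 2.9]
gripper_width: -0.1
grasp_force: 1.3
```

```bash
python3 go.py -67 0 225 1.57
```

```text
t 14.2 tip [-72.9  -2.6 232.4] d 1.568 F [-0.8 -0.9  2.9] J [ 0.3   0.27 -0.16 -0.   -1.14 -1.75]
turn first: [ 0.001 -0.004  0.007]  then shift [-5.9  2.6  7.4]  | shift without turn [-5.9  2.6  7.4]
```

Request:
{"api": "send_rows", "payload": {"series": [[[1.4,0,4],[0,0,0],0],[[1.3,0,4],[0,0,0],0],[[1.2,0,4],[0,0,0],0],[[1.1,0,4],[0,0,0],0],[[1,0,4],[0,0,0],0],[[0.9,0,4],[0,0,0],0],[[0.8,0,4],[0,0,0],0],[[0.7,0,4],[0,0,0],0]]}}

```text
clock: 15.0
position: [546.7, 5.4, 200.1]
ee_rot: [-0.061, 0.998, 0.0, -0.001]
contact_force: [-1.4, -0.8, 2.4]
gripper_width: 0.1
grasp_force: 1.3
```

Request:
{"api": "send_rows", "payload": {"series": [[[0.6,0,4],[0,0,0],0],[[0.6,0,4],[0,0,0],0],[[0.5,0,4],[0,0,0],0],[[0.4,0,4],[0,0,0],0],[[0.3,0,4],[0,0,0],0],[[0.2,0,3],[0,0,0],0],[[0,0,2],[0,0,0],0]]}}

```text
clock: 15.7
position: [544.1, 5.0, 175.1]
ee_rot: [-0.061, 0.998, 0.0, -0.001]
contact_force: [-2.0, 0.0, 1.8]
gripper_width: 0.2
grasp_force: 1.2
```

Request:
{"api": "send_rows", "payload": {"series": [[[0,0,2],[0,0,0],0],[[0,0,2],[0,0,0],0],[[0,0,2],[0,0,0],0],[[0,0,1.5],[0,0,0],0],[[0,0,1],[0,0,0],0],[[0,0,1],[0,0,0],0]]}}

```text
clock: 16.3
position: [544.2, 5.1, 166.0]
ee_rot: [-0.061, 0.998, 0.0, -0.001]
contact_force: [-2.2, -0.3, 2.2]
gripper_width: 0.1
grasp_force: 1.2
```

Request:
{"api": "send_rows", "payload": {"series": [[[0,0,1],[0,0,0],0],[[0,0,1],[0,0,0],0],[[0,0,0.7],[0,0,0],0]]}}

```text
clock: 16.6
position: [544.2, 5.1, 163.3]
ee_rot: [-0.061, 0.998, 0.0, -0.001]
contact_force: [-2.1, 0.5, 2.3]
gripper_width: 0.2
grasp_force: 1.3
```

Request:
{"api": "send_rows", "payload": {"series": [[[0,0,0.7],[0,0,0],0],[[0,0,0.7],[0,0,0],0],[[0,0,0.7],[0,0,0],0]]}}

```text
clock: 16.9
position: [544.3, 5.1, 162.1]
ee_rot: [-0.062, 0.998, 0.0, -0.001]
contact_force: [-4.7, 0.1, 9.5]
gripper_width: 0.3
grasp_force: 4.8
```

Request:
{"api": "send_rows", "payload": {"series": [[[0,0,1],[0,0,0],0],[[0,0,1],[0,0,0],0],[[0,0,0],[0,0,0],0]]}}

```text
clock: 17.2
position: [544.3, 5.0, 162.0]
ee_rot: [-0.062, 0.998, 0.0, -0.0]
contact_force: [-7.6, 0.7, 15.6]
gripper_width: -0.1
grasp_force: 7.7
```

Firm stop at z = 162, the shut height. Next: lift off, retreat to the right above everything, and check.

Request:
{"api": "send_rows", "payload": {"series": [[[0,0,-3],[0,0,0],0],[[0,0,-10],[0,0,0],0],[[0,0,-30],[0,0,0],0],[[15,0,-40],[0,0,0],0],[[40,-10,-20],[0,0,0],0],[[40,-25,0],[0,0,0],0],[[40,-25,0],[0,0,0],0],[[20,-40,0],[0,0,0],0]]}}

```text
clock: 18.0
position: [400.5, -113.4, 263.3]
ee_rot: [-0.063, 0.998, 0.001, 0.0]
contact_force: [1.9, -0.7, 0.3]
gripper_width: 0.0
grasp_force: 0.0
```

Request:
{"api": "send_rows", "payload": {"series": [[[0,-45,0],[0,0,0],0],[[0,-45,0],[0,0,0],0],[[0,-45,0],[0,0,0],0],[[0,-45,0],[0,0,0],0],[[0,-45,0],[0,0,0],0],[[0,-45,0],[0,0,0],0],[[0,-45,0],[0,0,0],0],[[0,0,0],[0,0,0],0]]}}

```text
clock: 18.8
position: [441.8, -430.4, 260.2]
ee_rot: [-0.059, 0.998, 0.0, -0.002]
contact_force: [-0.7, 0.4, -0.6]
gripper_width: 0.2
grasp_force: 0.0
```

Run:
```python
from bench import *;import cv2,numpy as np
s=monitor.read_state();print(s["clock"],s["position"],s["contact_force"])
out=[]
for n,(x,y) in dict(side=(160,125),top=(140,120)).items():
    im=get_image(n)[...,::-1];cv2.imwrite(f"pics/{n}F.png",im)
    out.append(cv2.convertScaleAbs(cv2.resize(im[y:y+190,x:x+(190 if n=='side' else 230)],None,fx=3,fy=3,interpolation=cv2.INTER_CUBIC),alpha=1.6,beta=10))
for n,o in zip("st",out):cv2.imwrite(f"pics/F{n}.png",o)
```

```text
18.8 [ 441.7515326  -430.43088908  260.21867912] [-0.68765539  0.39033526 -0.59607275]
```

View pics/Fs.png

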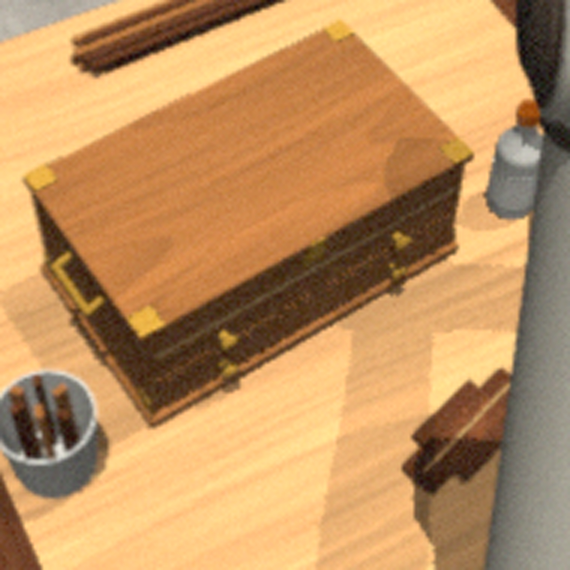

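View pics/Ft.png

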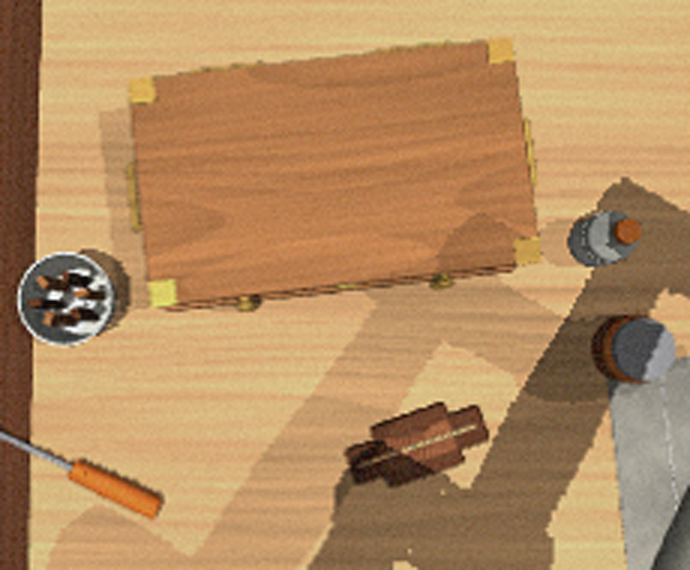

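Both views show the lid flat on the rim and both drawers flush, with knobs at (228,340)/(230,372) and (402,240)/(397,275) in the side view. The loose items in view (tub, glue, jar, blank, screwdriver) have not moved, and the arm is clear.

```bash
python3 -c "
from bench import job_done;print(job_done())"
```

```text
the job is handed in; nothing more can be done
None
```

The chest is closed and the job handed in at about 19 s: both drawers are flush and then the lid was pressed shut, with wrist forces of roughly 18 N or less in every reading, and the arm is clear of everything.

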